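# Find the balance point of a mobile's beam and set its hanger there

## Task

Lay the wooden beam of the hanging mobile across the steel edge of the balancing rest, find by feel the place where it stays level on the edge by itself, and let go of it there. Then set the loose brass hanger fully down astride the beam, right over the edge, so that it can be fixed at the balance point, and leave the beam balanced level with the hanger on it. Be gentle: the edge and the hanger must not be pressed hard into the soft wood, and the other things on the bench stay where they are.

Things in the scene. Friction and masses are not known exactly. Their poses are not given: they have to be found in the camera images.
- beam_middle (a point): Centre of the beam's bar: straight walnut, 270 mm long (y axis), 16 mm wide (x), 12 mm high (z), brass tips. Under it, 115 mm to each side, a drop is fixed on a rigid stem (flat feet 66 mm below this point). At the start the beam stands on the drops' feet on the table. Level = this z axis upright. Grasp the bar across its width, from above.
- beam: The whole beam; origin at the middle of the bar's underside. Bar 60 g, drops 60 to 150 g each, unknown: the balance point lies up to 40 mm from the middle, towards the heavier drop. The centre of mass is 26 to 36 mm below the underside, so it rests stably on an edge, tipping about 2 degrees for each mm by which the balance point lies off the land; let go, it rocks (period about 1 s, some seconds).
- drop_brass: Brass teardrop below the beam's +y end, 30 mm across, hollow inside, weight unknown; origin where its stem enters the bar's underside.
- drop_copper: Copper ball below the beam's -y end, 33 mm across, hollow inside, weight unknown; origin where its stem enters the bar's underside.
- edge (a point): Middle of the top of the balancing rest's steel edge, 105 to 125 mm above the table (set and clamped at another height each time; it does not move). The edge is an upright blade, 14 mm high, with a flat land 5 mm wide (y) and 12 mm long (x), on a rod 11 mm across. The beam is to lie across it, along this y axis, either way round.
- rest: The balancing rest, fixed to the table: round foot 72 mm across and 10 mm high; brass sleeve 21 mm across at most and 68 mm high with a small clamp screw that juts 23 mm to its +x side (fixed); above it a rod with the steel edge. Origin at the centre of the foot's underside. Place and yaw differ from start to start.
- bail_eye (a point): Middle of the eye of the loose brass hanger. The eye is 26 mm wide (y), 9 mm thick (x), its top 13 mm above this point; grasp it by its two flat sides (across x). At the start this point is 25.5 mm above the table, the hanger standing on its legs; fully down astride the bar it is 23.5 mm above the bar's centre.
- bail: The brass hanger, 30 g: a channel open below that drops over the bar, 18.5 mm wide inside (x), 24.5 mm outside, 14 mm long (y, along the bar), legs 8 mm deep, with the eye on top; origin at the centre of its underside (the feet of its legs).
- pliers: Bystander: flat pliers with black handles, 134 mm, lying on the table to the right.
- ring_box: Bystander: small white box, 54x50x43 mm, to the right.
- pot: Bystander: white pot, 68 mm across, 67 mm high, at the right.
- file: Bystander: needle file, 136 mm, lying on the table behind at the right.

How it is judged:
By the outcome, as a careful person would: the job done as asked, in the order asked, and still so for the second after the job is handed in, with the robot touching nothing.
It also fails if it takes over 61 s, if anything falls off the work surface, if the arm or the gripper's body presses on something with over 40 N, if the wrist force passes 120 N, or if a joint passes its speed limit or range.

## Robot

A 6-joint arm with a two-finger parallel gripper is mounted at the origin on a cart in front of the work surface, level with it; the furniture and walls round the work are solid. World frame = base frame: x ahead of the robot, y to its left, z up, the work surface at z = 0. Lengths are in m, angles in degrees, forces in N, time in s.
With the tool pointing down it reaches from about 0.35 to 0.975 m from the base axis. Payload 4.9 kg.
Tool frame: the origin (TCP) lies midway between the tips of the shut fingers; the grasp point (between the pads) lies 19 mm behind it; z points along the fingers, y is the line along which they close (so a half turn about z gives the same grasp; the last joint's range is limited). The gripper opens to 85 mm and grips with 20 to 120 N. Pads are 22 mm wide; open, the fingers measure 114 mm over their backs; the gripper's body (76 mm by 85 mm) begins 54 mm behind the grasp point. The pads swing forward as they close: fully open they stand 13 mm farther back than shut.
Start: joints at [-6.818, 3.019, 92.412, -0, 84.569, -6.818], TCP at [0.625, 0, 0.231] pointing down, gripper open.
Joint ranges: [-172.51, 172.51], [-57.92, 126.97], [3.15, 148.05], [-58.71, 238.71], [5.1, 150.11], [-179.66, 179.66]. Speed limits (degrees/s): [147.25, 147.25, 180, 180, 180, 180].

## Interface

Orientations are given as a 3x3 rotation matrix whose columns are the frame's x, y, z axes.
In Python, from workcell import bot gives the robot as it stands.
- The arm moves only by the tool move_arm, never from a script. Its argument "rows" is a list of rows, each an object of numbers: "x", "y", "z": the shift along the tool's x, y, z as a fraction of full scale; "twist": the turn about the tool's z as a fraction of full scale; "jaw": the closure in counts, from 0 (fully open) to 255 (shut). A call has exactly 8 rows; each row is the pose to reach, as a shift and turn from the pose commanded when the call began, along the tool's axes at that moment, turning the shorter way round; what a row does not reach only later rows make up. Full scale, the value 1, is 0.5 m for a shift and 360 degrees for a turn. A row lasts 1/10 s, in which the tool goes at most 50 mm and 8.59 degrees, less where a joint would pass 70% of its speed; a pose out of reach is approached as far as the arm can. A call with a number of a shift or a turn outside -1 to 1 is refused whole. A call with a gripper value outside its range is refused whole. The fingers move at their own pace and stop on an object; the grip force is fixed at half the most. Time passes only in rows, so rows that repeat a pose let the fingers close, or fill a call up. It gives the time, the measured TCP pose, the force, the opening and the grip force at its end, in the units of the state.
- bot.sense(): the state, without advancing time (a new reading comes with each control period).
- bot.get_image(name): name is "scene" or "side" or "wrist"; returns (picture, depth): 384x512x3 uint8, red, green, blue; 384x512 float32, m along the optical axis (not along the pixel's ray), 0 where there is no reading.
- bot.camera_params(name): a dict with "fx", "fy", "cx", "cy" (pixels), "R" (3x3) and "t" (3): a world point X has camera coordinates R X + t; the wrist camera has in their place "T_tool_cam" (4x4, takes a point from camera to tool coordinates, whose origin is the TCP and whose axes are the flange's). Camera axes: x right, y down, z forward; pixel columns grow to the right and rows downward; lengths in m; the calibration is good to about 2 mm. A picture is of the moment at which its call begins: read the wrist's pose just before it. camera_params takes no time and is no camera call.
- bot.job_done(): hands the job in; it is judged then, once.
The state is a dict: "time": time; "qpos": joint angles; "joint_velocities": joint speeds; "joint_efforts": joint torques, N m; "ee_pos": TCP position; "tool_rot": TCP orientation; "contact_force": force on the tool from outside, world axes, zero at the start; "ft_torque": the same for the moment, N m; "grip_width": opening from 0.0 (shut) to 1.0 (fully open); "gripper_force": force on a finger pad.
Only numpy, scipy, OpenCV 4.12 (cv2) and the standard library are available. Lean on these libraries where they do the work, as an engineer would, in place of code of your own. Each camera call takes 0.05 s, during which the arm holds its last target. There are 200 camera calls.

## Working session

There is one attempt and no reset: what is moved stays moved. The work goes in short steps, Python scripts to look and compute and a tool call to move; the robot and the scene stay as the last step left them, time stands still between calls to the robot, and variables do not carry over. Pictures are saved under pics/ and viewed, at most 11 in all, crops included, and the job is handed in when it is done.

Besides the shell and the picture viewer there is one more tool, called after "Call:" as name(argument=value, ...), one argument or row to a line, values as JSON. move_arm: Moves the arm, as the interface text tells. Its arguments: {"type":"object","properties":{"rows":{"type":"array"}},"required":["rows"]}

```bash
mkdir -p pics; ls
cat > h.py <<'E'
import numpy as np, cv2
from workcell import bot
def grab(n,save=None):
    s=bot.sense(); im,d=bot.get_image(n); p=bot.camera_params(n)
    if 'R' in p: R=np.array(p['R']);t=np.array(p['t'])
    else:
        T=np.eye(4);T[:3,:3]=s['tool_rot'];T[:3,3]=s['ee_pos'];W=T@np.array(p['T_tool_cam'])
        R=W[:3,:3].T;t=-R@W[:3,3]
    if save: cv2.imwrite('pics/'+save,im[:,:,::-1])
    return im,d,(p['fx'],p['fy'],p['cx'],p['cy'],R,t)
def ray(c,u,v):
    fx,fy,cx,cy,R,t=c; return -R.T@t, R.T@np.array([(u-cx)/fx,(v-cy)/fy,1.])
def onz(c,u,v,z):
    o,d=ray(c,u,v); return o+d*(z-o[2])/d[2]
def proj(c,X):
    fx,fy,cx,cy,R,t=c; q=R@np.asarray(X,float)+t; return np.array([fx*q[0]/q[2]+cx,fy*q[1]/q[2]+cy])
def cloud(c,d):
    fx,fy,cx,cy,R,t=c; v,u=np.indices(d.shape); P=np.stack([(u-cx)/fx*d,(v-cy)/fy*d,d],-1); return (P-t)@R
def st():
    s=bot.sense(); print({k:np.round(s[k],4).tolist() for k in ('time','ee_pos','tool_rot','contact_force','ft_torque','grip_width','gripper_force','qpos')})
E
python3 - <<'E'
from h import *
ims=[]
for n in ('scene','side','wrist'):
    im,d,c=grab(n,n+'0.png'); ims.append(im); print(n,(-c[4].T@c[5]).round(3),c[:4],c[4][2].round(2))
    np.savez('pics/'+n+'0.npz',im=im,d=d)
cv2.imwrite('pics/two.png',cv2.resize(np.hstack(ims[:2])[:,:,::-1],(800,300)))
st()
E
```

```text
pics
scene [-0.072 -0.42   0.971] (446.901139328773, 446.901139328773, 254.86871925553586, 191.3171126010545) [ 0.55  0.32 -0.77]
side [ 0.931 -0.268  0.854] (356.59242590692827, 356.59242590692827, 250.9794144543276, 188.8530660944794) [-0.4   0.22 -0.89]
wrist [0.624 0.074 0.373] (339.65464085083414, 339.65464085083414, 250.50930185612484, 193.85273399003214) [-0.   -0.29 -0.96]
{'time': 0.15, 'ee_pos': [0.6245, 0.0001, 0.2304], 'tool_rot': [[-0.0, 1.0, -0.0016], [1.0, 0.0, 0.0002], [0.0002, -0.0016, -1.0]], 'contact_force': [0.1477, 0.7334, 0.6978], 'ft_torque': [0.0351, -0.0263, -0.0486], 'grip_width': 1.0033, 'gripper_force': 0.0, 'qpos': [-6.8162, 3.0484, 92.4724, -0.0011, 84.5705, -6.8179]}
```

View pics/scene0.png

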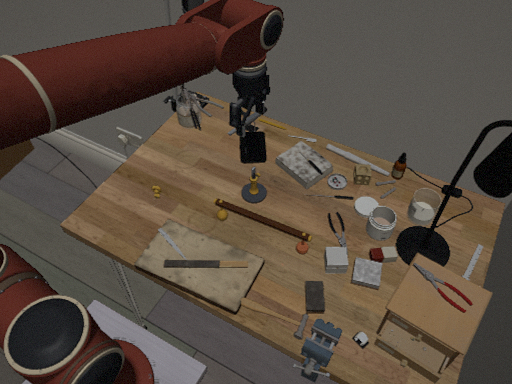

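View pics/side0.png

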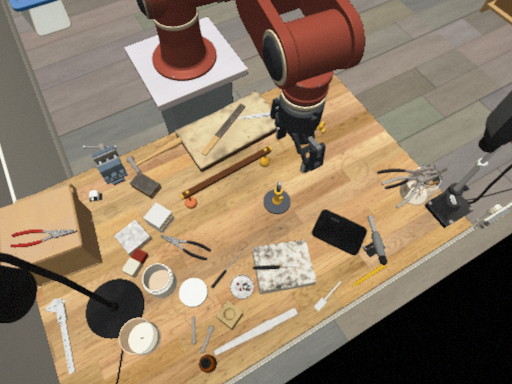

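The scene view shows the beam from about (218,203) to (311,239), the rest's foot at (255,192), and the small brass hanger at (156,190). In the side view the beam runs from (185,194) to (269,151), the rest is at (277,202), and the hanger is at about (322,128).

Run:
```python
from h import *
def load(n):
    z=np.load(f'pics/{n}0.npz'); p=bot.camera_params(n); c=(p['fx'],p['fy'],p['cx'],p['cy'],np.array(p['R']),np.array(p['t'])); return z['im'],z['d'],c
for n,bb,rr,hh in (('scene',(205,190,325,250),(240,165,272,205),(146,180,168,200)),('side',(175,140,280,205),(262,178,295,216),(315,118,330,136))):
    im,d,c=load(n); P=cloud(c,d)
    def sub(b): return P[b[1]:b[3],b[0]:b[2]].reshape(-1,3), im[b[1]:b[3],b[0]:b[2]].reshape(-1,3)
    p,_=sub(bb); m=(p[:,2]>.055)&(p[:,2]<.085); q=p[m]
    ctr,(w,h),a=cv2.minAreaRect((q[:,:2]*1000).astype(np.float32)); print(n,'beam',m.sum(),ctr,w,h,a,'z',np.percentile(q[:,2],[10,50,90,98]))
    p,_=sub(rr)
    for lo,hi in((.005,.02),(.03,.065),(.07,.095),(.095,.14)):
        m=(p[:,2]>lo)&(p[:,2]<hi); q=p[m]; print(' rest',lo,len(q),(q.min(0)*1000).round(), (q.max(0)*1000).round(),np.median(q,0).round(4)) if len(q) else 0
    p,_=sub(hh); m=(p[:,2]>.006); q=p[m]; print(' bail',len(q),(q.min(0)*1000).round(), (q.max(0)*1000).round(),q.mean(0).round(4))
    m=(p[:,2]>.02); q=p[m]; print(' bailtop',len(q),cv2.minAreaRect((q[:,:2]*1000).astype(np.float32)))
im,d,c=load('wrist') if 0 else (None,)*3
a=load('scene')[0]; b=load('side')[0]
f=lambda i,x,y,w,h,s:cv2.resize(i[y:y+h,x:x+w],None,fx=s,fy=s,interpolation=cv2.INTER_CUBIC)
r1=np.hstack([f(a,235,160,40,50,6),f(b,260,170,40,50,6),f(a,140,170,40,50,6)])
r2=np.hstack([f(b,305,105,40,50,6),f(a,205,185,120,75,4)[:300]])
r2=np.pad(r2,((0,0),(0,max(0,720-r2.shape[1])),(0,0)))[:, :720]
cv2.imwrite('pics/crops.png',np.vstack([r1,r2])[:600,:,::-1])
```

```text
scene beam 783 (500.0896911621094, -96.21945190429688) 20.129295349121094 269.3831481933594 3.347830057144165 z [0.06391186 0.07082555 0.0735947  0.07554198]
 rest 0.005 340 [573. -66.   5.] [718.  22.  20.] [ 0.6019 -0.019   0.0096]
 rest 0.03 60 [599. -23.  32.] [632.  -4.  65.] [ 0.6054 -0.0171  0.0511]
 rest 0.07 24 [603. -17.  70.] [613.  -8.  94.] [ 0.6072 -0.0146  0.0807]
 rest 0.095 17 [603. -16.  95.] [616. -10. 108.] [ 0.6081 -0.0135  0.1021]
 bail 74 [462. 209.   6.] [483. 230.  39.] [0.4729 0.2186 0.0221]
 bailtop 41 ((474.2526550292969, 219.18856811523438), (11.446100234985352, 23.314775466918945), 28.639659881591797)
side beam 798 (503.3764343261719, -91.49612426757812) 246.664306640625 151.86705017089844 60.17829132080078 z [0.06528749 0.07201052 0.07423884 0.0761749 ]
 rest 0.005 423 [574. -49.   5.] [648.  21.  20.] [ 0.6164 -0.0207  0.0107]
 rest 0.03 39 [606. -24.  34.] [630.  -8.  65.] [ 0.6161 -0.0201  0.06  ]
 rest 0.07 26 [605. -22.  70.] [615. -10.  94.] [ 0.6113 -0.0168  0.084 ]
 rest 0.095 19 [603. -17.  96.] [615. -10. 109.] [ 0.6096 -0.0153  0.1052]
 bail 100 [460.   2.   7.] [661. 230. 394.] [0.547  0.1367 0.1606]
 bailtop 72 ((564.0018310546875, 113.70162200927734), (13.575811386108398, 295.47625732421875), 40.81598663330078)
```

View pics/crops.png

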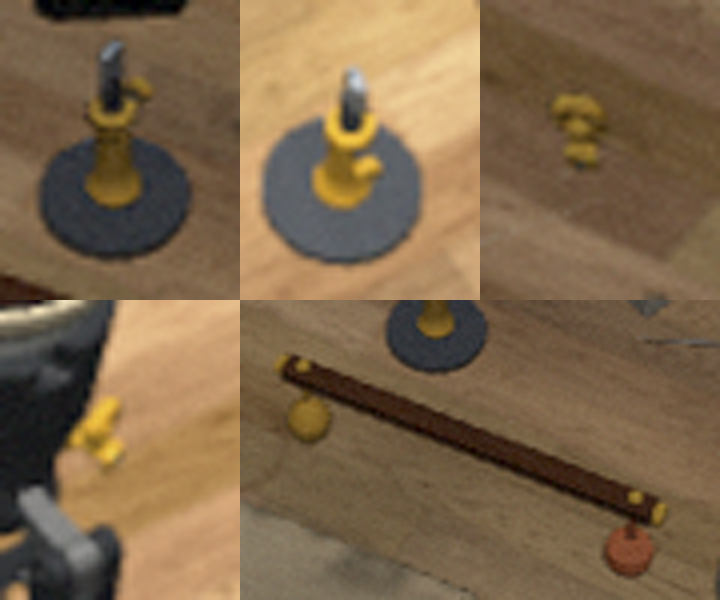

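View pics/wrist0.png

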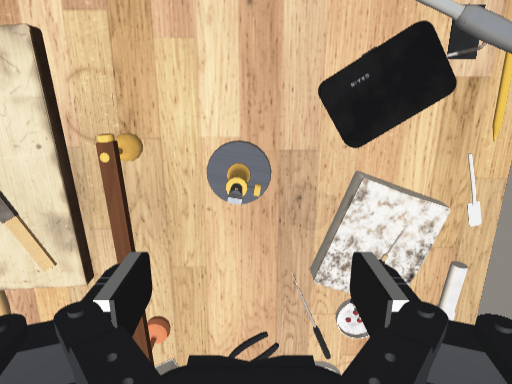

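The scene crop shows the brass drop at the beam's +y end and the copper ball at the −y end. The wrist view has the beam running (105,135) to (150,360), the edge land at about (236,199) and the screw at (257,190). I'll move over the beam for a closer look.

Call:
move_arm(
  rows=[
    {"x":-0.03,"y":-0.04,"z":0.02,"twist":0,"jaw":0},
    {"x":-0.08,"y":-0.1,"z":0.06,"twist":0,"jaw":0},
    {"x":-0.13,"y":-0.17,"z":0.1,"twist":0,"jaw":0},
    {"x":-0.17,"y":-0.22,"z":0.13,"twist":0,"jaw":0},
    {"x":-0.19,"y":-0.245,"z":0.155,"twist":-0.0093,"jaw":0},
    {"x":-0.192,"y":-0.249,"z":0.16,"twist":-0.0093,"jaw":0},
    {"x":-0.192,"y":-0.249,"z":0.16,"twist":-0.0093,"jaw":0},
    {"x":-0.192,"y":-0.249,"z":0.16,"twist":-0.0093,"jaw":0},
  ],
)

```text
time: 0.95
ee_pos: [0.5016, -0.0957, 0.1523]
tool_rot: [[-0.058, 0.998, 0.002], [0.998, 0.058, -0.0], [-0.0, 0.002, -1.0]]
contact_force: [-0.0, -0.2, -0.7]
grip_width: 0.997
gripper_force: 0.0
```

Run:
```python
from h import *
st()
im,d,c=grab('wrist','w1.png'); np.savez('pics/w1.npz',im=im,d=d,R=c[4],t=c[5])
P=cloud(c,d); z=P[...,2]
hsv=cv2.cvtColor(im,cv2.COLOR_RGB2HSV)
m=(z>.060)&(z<.085)&(P[...,0]<.57)&(P[...,0]>.44)&(P[...,1]>-.26)&(P[...,1]<.05)
q=P[m]; print('beam px',m.sum(),cv2.minAreaRect((q[:,:2]*1000).astype(np.float32)),np.percentile(q[:,2],[10,50,90]))
yb=np.arange(-.14,.04,.015)
for a in yb:
    s=q[abs(q[:,1]-a)<.004]
    if len(s)>5: print(round(a,3),(np.percentile(s[:,0],[2,50,98])*1000).round(1),s[:,2].max().round(4))
for lo,hi in((.006,.013),(.05,.067),(.07,.095),(.095,.14)):
    m=(z>lo)&(z<hi)&(abs(P[...,0]-.61)<.045)&(abs(P[...,1]+.014)<.045); q=P[m]
    if len(q)>3: print(lo,len(q),(q.min(0)*1000).round(1),(q.max(0)*1000).round(1),np.median(q,0).round(4),cv2.minAreaRect((q[:,:2]*1000).astype(np.float32)))
```

```text
{'time': 0.95, 'ee_pos': [0.5016, -0.0957, 0.1523], 'tool_rot': [[-0.0583, 0.9983, 0.0016], [0.9983, 0.0583, -0.0002], [-0.0003, 0.0016, -1.0]], 'contact_force': [-0.0305, -0.1684, -0.6748], 'ft_torque': [-0.0335, -0.0405, -0.0149], 'grip_width': 0.9975, 'gripper_force': 0.0, 'qpos': [-19.1696, -9.3635, 112.0143, 0.0183, 77.2587, -22.5144]}
beam px 8415 ((499.6519470214844, -99.51057434082031), (16.031192779541016, 259.4586486816406), 3.000681161880493) [0.07134511 0.07224892 0.07322499]
-0.14 [494.1 501.6 509.5] 0.0737
-0.125 [493.4 500.8 508.5] 0.074
-0.11 [492.7 500.1 507.6] 0.074
-0.095 [492.  499.5 507.2] 0.074
-0.08 [491.3 498.7 506.2] 0.0745
-0.065 [489.8 497.7 505.2] 0.074
-0.05 [489.2 497.  504.9] 0.074
-0.035 [488.5 496.1 503.9] 0.0738
-0.02 [487.8 495.4 502.9] 0.0747
-0.005 [487.1 494.8 502.5] 0.0738
0.01 [486.4 494.  501.4] 0.0748
0.025 [485.7 493.3 501. ] 0.0774
0.006 4718 [573.7 -46.8   6.1] [642.7  23.8  13. ] [ 0.6016 -0.0104  0.0102] ((607.6243286132812, -11.65243148803711), (68.214599609375, 70.60765838623047), 4.572731018066406)
0.05 432 [598.6 -21.7  50.4] [631.7  -1.3  67. ] [ 0.6031 -0.0151  0.0641] ((614.9509887695312, -11.067249298095703), (32.72645568847656, 20.483503341674805), 3.492854356765747)
0.07 452 [602.4 -17.5  70. ] [613.5  -5.3  94.7] [ 0.6054 -0.0125  0.0863] ((608.7092895507812, -11.74435806274414), (11.088109016418457, 10.880495071411133), 34.85171127319336)
0.095 385 [602.7 -14.5  95. ] [615.7  -8.  108.2] [ 0.6071 -0.0115  0.1059] ((609.1058959960938, -11.376191139221191), (5.307886123657227, 12.71077823638916), 81.14642333984375)
```

View pics/w1.png

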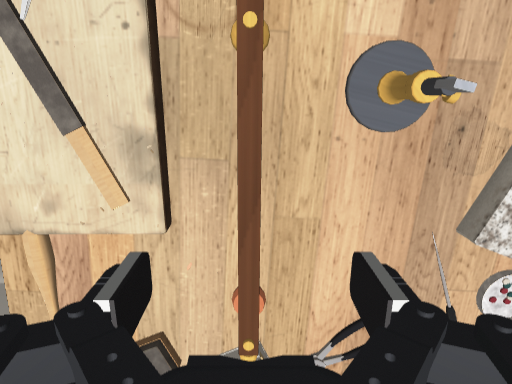

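The wrist view shows the beam vertical at column 250, its plugs at (250,19) and (248,346), and the land at about (465,86).

Run:
```python
from h import *
z_=np.load('pics/w1.npz'); im,d=z_['im'],z_['d']; p=bot.camera_params('wrist'); c=(p['fx'],p['fy'],p['cx'],p['cy'],z_['R'],z_['t'])
P=cloud(c,d); z=P[...,2]
a,b=onz(c,250,19,.072),onz(c,248.5,346,.072); print('plugs',a,b,(a+b)/2,np.linalg.norm(a-b),np.degrees(np.arctan2(*(a-b)[:2])))
m=(z>.100)&(z<.13)&(abs(P[...,0]-.61)<.03)&(abs(P[...,1]+.012)<.03); q=P[m]
print(np.percentile(q[:,2],[50,80,90,97,100]))
for lo in(.104,.1055,.1065):
    s=q[q[:,2]>lo]; r=cv2.minAreaRect((s[:,:2]*1000).astype(np.float32)); w=np.linalg.svd(s[:,:2]-s[:,:2].mean(0))[2][0]; print(lo,len(s),r,np.degrees(np.arctan2(w[1],w[0])))
# bright land
g=im.astype(int); y,x=np.where((g.min(2)>150)&m&(z>.1)); 
if len(x): r=cv2.minAreaRect(np.c_[x,y].astype(np.float32)); bx=cv2.boxPoints(r); print(r,[onz(c,*v,.108).round(4).tolist() for v in bx])
# screw
h=cv2.cvtColor(im,cv2.COLOR_RGB2HSV); m=(z>.045)&(z<.075)&(h[...,1]>120)&(P[...,0]>.6215)&(P[...,0]<.64)&(abs(P[...,1]+.012)<.03); s=P[m]; print('screw',len(s),s.mean(0) if len(s) else 0, s.max(0),s.min(0))
x0,y0=420,60
cv2.imwrite('pics/land.png',cv2.resize(im[60:125,340:490],None,fx=5,fy=5,interpolation=cv2.INTER_CUBIC)[:,:,::-1])
```

```text
plugs [0.49363435 0.01962116 0.072     ] [ 0.5060404  -0.21448102  0.072     ] [ 0.49983738 -0.09742993  0.072     ] 0.23443067534018783 -3.0335021769528083
[0.10616051 0.10689129 0.10718763 0.10749393 0.10818472]
0.104 253 ((609.0975952148438, -11.482503890991211), (5.2452473640441895, 12.7679443359375), 82.40823364257812) -9.311542046604327
0.1055 222 ((609.099365234375, -11.469524383544922), (5.1196722984313965, 12.358502388000488), 81.71974182128906) -10.324355871866102
0.1065 116 ((609.015380859375, -11.547757148742676), (4.878779411315918, 12.157464027404785), 80.257568359375) -8.95072640184052
((464.94122314453125, 84.73529815673828), (21.585670471191406, 9.701424598693848), 14.03624439239502) [[0.6027, -0.013, 0.108], [0.6028, -0.0083, 0.108], [0.6144, -0.0102, 0.108], [0.6143, -0.0149, 0.108]]
screw 121 [ 0.62764281 -0.0177989   0.0646304 ] [ 0.6317479  -0.01456619  0.06852473] [ 0.62417319 -0.02056471  0.05654351]
```

View pics/land.png

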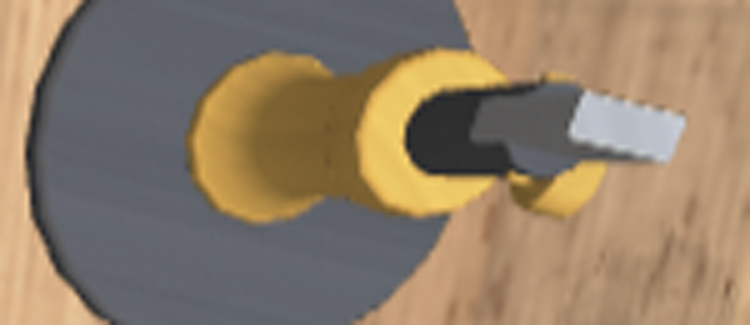

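Call:
move_arm(
  rows=[
    {"x":-0.003,"y":-0.004,"z":0.03,"twist":0.001,"jaw":0},
    {"x":-0.003,"y":-0.004,"z":0.08,"twist":0.001,"jaw":0},
    {"x":-0.003,"y":-0.004,"z":0.13,"twist":0.001,"jaw":0},
    {"x":-0.003,"y":-0.004,"z":0.17,"twist":0.001,"jaw":0},
    {"x":-0.003,"y":-0.004,"z":0.19,"twist":0.001,"jaw":60},
    {"x":-0.003,"y":-0.004,"z":0.19,"twist":0.001,"jaw":120},
    {"x":-0.003,"y":-0.004,"z":0.19,"twist":0.001,"jaw":170},
    {"x":-0.003,"y":-0.004,"z":0.19,"twist":0.001,"jaw":170},
  ],
)

```text
time: 1.8
ee_pos: [0.4997, -0.0979, 0.0577]
tool_rot: [[-0.052, 0.999, 0.002], [0.999, 0.052, -0.001], [-0.001, 0.002, -1.0]]
contact_force: [-0.3, -0.3, 0.3]
grip_width: 0.345
gripper_force: 0.0
```

```bash
cat >> h.py <<'E'
def ft(n=10):
    F=[];T=[]
    for _ in range(n):
        bot.get_image('side'); s=bot.sense(); F.append(s['contact_force']);T.append(s['ft_torque'])
    print('F',np.mean(F,0).round(3),np.std(F,0).round(3),'T',np.mean(T,0).round(4),np.std(T,0).round(4)); return np.mean(F,0),np.mean(T,0)
E
python3 -c "
from h import *
st(); ft(8)"
```

```text
{'time': 1.8, 'ee_pos': [0.4997, -0.0979, 0.0577], 'tool_rot': [[-0.0522, 0.9986, 0.0024], [0.9986, 0.0522, -0.0009], [-0.001, 0.0024, -1.0]], 'contact_force': [-0.3067, -0.3256, 0.3213], 'ft_torque': [0.0435, -0.0509, -0.0101], 'grip_width': 0.345, 'gripper_force': 0.0, 'qpos': [-19.4667, -2.7937, 115.8259, -0.0005, 66.8215, -22.4612]}
F [-0.213  0.116 -0.036] [0.373 0.375 0.225] T [-0.0014 -0.0132  0.0093] [0.0258 0.0322 0.0174]
```

Call:
move_arm(
  rows=[
    {"x":0,"y":0,"z":0,"twist":0,"jaw":200},
    {"x":0,"y":0,"z":0,"twist":0,"jaw":255},
    {"x":0,"y":0,"z":0,"twist":0,"jaw":255},
    {"x":0,"y":0,"z":0,"twist":0,"jaw":255},
    {"x":0,"y":0,"z":-0.005,"twist":0,"jaw":255},
    {"x":0,"y":0,"z":-0.02,"twist":0,"jaw":255},
    {"x":0,"y":0,"z":-0.05,"twist":0,"jaw":255},
    {"x":0,"y":0,"z":-0.08,"twist":0,"jaw":255},
  ],
)

```text
time: 3.0
ee_pos: [0.4983, -0.0975, 0.0973]
tool_rot: [[-0.052, 0.999, -0.001], [0.999, 0.052, 0.0], [0.0, -0.001, -1.0]]
contact_force: [-0.1, -0.2, -2.8]
grip_width: 0.166
gripper_force: 59.6
```

Call:
move_arm(
  rows=[
    {"x":0,"y":0,"z":-0.03,"twist":0,"jaw":255},
    {"x":0,"y":0,"z":-0.06,"twist":0,"jaw":255},
    {"x":0,"y":0,"z":-0.07,"twist":0,"jaw":255},
    {"x":0,"y":0,"z":-0.08,"twist":0,"jaw":255},
    {"x":0,"y":0,"z":-0.08,"twist":0,"jaw":255},
    {"x":0,"y":0,"z":-0.08,"twist":0,"jaw":255},
    {"x":0,"y":0,"z":-0.08,"twist":0,"jaw":255},
    {"x":0,"y":0,"z":-0.08,"twist":0,"jaw":255},
  ],
)

```text
time: 3.8
ee_pos: [0.4981, -0.0975, 0.1355]
tool_rot: [[-0.052, 0.999, -0.001], [0.999, 0.052, 0.001], [0.001, -0.001, -1.0]]
contact_force: [-0.4, 0.2, -2.5]
grip_width: 0.171
gripper_force: 59.7
```

```bash
python3 -c "
from h import *
st(); F,T=ft(30); print(T[0]/F[2])
im,d,c=grab('wrist','w2.png'); P=cloud(c,d); z=P[...,2]
m=(z>.12)&(z<.17)&(abs(P[...,0]-.5)<.03)&(P[...,1]<.05)&(P[...,1]>-.08); q=P[m]
A=np.c_[q,np.ones(len(q))]; print(np.linalg.lstsq(np.c_[q[:,:2],np.ones(len(q))],q[:,2],rcond=None)[0],len(q),np.median(q,0))
y=np.array([q[abs(q[:,1]-a)<.004][:,0].mean() for a in (-.06,-.04,-.02,0.,.02)]);print(y)
"
```

```text
{'time': 3.8, 'ee_pos': [0.4981, -0.0975, 0.1355], 'tool_rot': [[-0.0521, 0.9986, -0.0014], [0.9986, 0.0521, 0.0005], [0.0006, -0.0014, -1.0]], 'contact_force': [-0.4074, 0.207, -2.4926], 'ft_torque': [0.1013, 0.0076, 0.0256], 'grip_width': 0.1712, 'gripper_force': 59.6667, 'qpos': [-19.4797, -8.6801, 113.0949, 0.003, 75.6702, -22.4649]}
F [-0.235 -0.168 -2.816] [0.49  0.479 0.533] T [ 0.0693 -0.0005  0.0072] [0.03   0.0258 0.0272]
-0.024616885661810625
[0.02229454 0.00341551 0.14131803] 10218 [ 0.49407084 -0.03076216  0.1522307 ]
[0.49540208 0.49444906 0.49336508 0.49230093        nan]<string>:7: RuntimeWarning: Mean of empty slice.
  ret = ret.dtype.type(ret / rcount)
```

Call:
move_arm(
  rows=[
    {"x":0.015,"y":0.02,"z":0,"twist":0.003,"jaw":255},
    {"x":0.05,"y":0.06,"z":0,"twist":0.01,"jaw":255},
    {"x":0.09,"y":0.105,"z":0,"twist":0.017,"jaw":255},
    {"x":0.13,"y":0.15,"z":0,"twist":0.023,"jaw":255},
    {"x":0.17,"y":0.195,"z":0,"twist":0.029,"jaw":255},
    {"x":0.197,"y":0.226,"z":0,"twist":0.033,"jaw":255},
    {"x":0.207,"y":0.238,"z":0.01,"twist":0.0347,"jaw":255},
    {"x":0.209,"y":0.241,"z":0.02,"twist":0.0347,"jaw":255},
  ],
)

```text
time: 6.15
ee_pos: [0.6137, 0.0134, 0.1258]
tool_rot: [[0.164, 0.986, -0.0], [0.986, -0.164, -0.0], [-0.0, -0.0, -1.0]]
contact_force: [-0.0, -0.8, -2.6]
grip_width: 0.164
gripper_force: 59.7
```

Run:
```python
from h import *
F,T=ft(20); st()
ims=[]
for n in('scene','side'):
    im,d,c=grab(n,n+'3.png'); ims.append(im); P=cloud(c,d); np.savez(f'pics/{n}3.npz',im=im,d=d)
    u,v=proj(c,[.609,-.0115,.107]).round().astype(int); print(n,u,v)
    m=(P[...,2]>.115)&(P[...,2]<.15)&(abs((P[...,0]-.6131)*.986-(P[...,1]-.0132)*.165)<.02)&(abs(P[...,1]-.0132)<.16)
    q=P[m]; print(m.sum(), cv2.minAreaRect((q[:,:2]*1000).astype(np.float32)), np.percentile(q[:,2],[10,50,90]))
    ims[-1]=cv2.resize(im[v-45:v+45,u-60:u+60],None,fx=3.3,fy=3.3,interpolation=cv2.INTER_CUBIC)
cv2.imwrite('pics/c3.png',np.hstack(ims)[:,:,::-1])
```

```text
F [ 0.113  0.186 -2.811] [0.557 0.415 0.525] T [ 0.073  -0.0043 -0.0015] [0.026  0.0242 0.0249]
{'time': 7.15, 'ee_pos': [0.6135, 0.0131, 0.1263], 'tool_rot': [[0.165, 0.9863, -0.0001], [0.9863, -0.165, -0.0], [-0.0, -0.0001, -1.0]], 'contact_force': [0.7048, 0.2131, -2.7133], 'ft_torque': [0.0789, -0.0148, 0.0189], 'grip_width': 0.164, 'gripper_force': 59.6234, 'qpos': [-5.7239, 6.3722, 99.2072, -0.0024, 74.4241, 3.7734]}
scene 252 168
556 ((612.871826171875, 13.524383544921875), (268.6969909667969, 39.09355545043945), 85.29023742675781) [0.13264713 0.14045786 0.14361975]
side 279 182
774 ((614.5049438476562, 11.346916198730469), (267.2644958496094, 33.530357360839844), 77.92739868164062) [0.13545717 0.14198854 0.1441049 ]
```

View pics/c3.png

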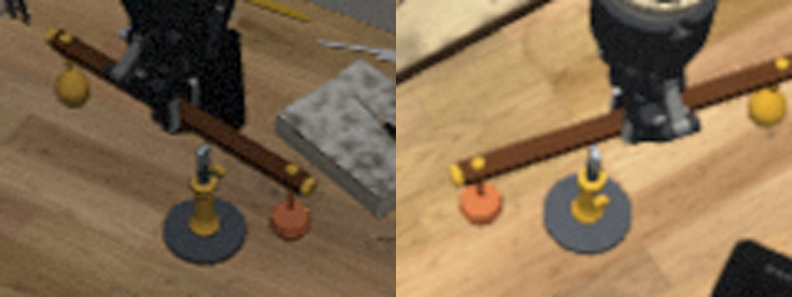

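The crops show the beam held level over the blade, with the copper drop at the near −y end and the rest clear between the drops. The torque puts the balance point about 25 mm towards the copper. Now I'll lower it.

Call:
move_arm(
  rows=[
    {"x":0,"y":0,"z":0.005,"twist":0,"jaw":255},
    {"x":0,"y":0,"z":0.012,"twist":0,"jaw":255},
    {"x":0,"y":0,"z":0.02,"twist":0,"jaw":255},
    {"x":0,"y":0,"z":0.028,"twist":0,"jaw":255},
    {"x":0,"y":0,"z":0.033,"twist":0,"jaw":255},
    {"x":0,"y":0,"z":0.036,"twist":0,"jaw":255},
    {"x":0,"y":0,"z":0.036,"twist":0,"jaw":255},
    {"x":0,"y":0,"z":0.036,"twist":0,"jaw":255},
  ],
)

```text
time: 8.05
ee_pos: [0.6136, 0.013, 0.1084]
tool_rot: [[0.165, 0.986, 0.0], [0.986, -0.165, -0.0], [0.0, 0.0, -1.0]]
contact_force: [-0.4, 0.5, -2.9]
grip_width: 0.172
gripper_force: 59.6
```

Run:
```python
from h import *
st(); ft(5)
im,d,c=grab('side'); P=cloud(c,d)
o=np.array([.609,-.0115])
for n in('scene','side'):
    im,d,c=grab(n); P=cloud(c,d); q=P[(P[...,2]>.07)&(P[...,2]<.14)&(abs(P[...,0]-.609)<.01)&(abs(P[...,1]+.03)<.05)]
    for y in(-.06,-.045,-.03,-.02,-.012): 
        s=q[abs(q[:,1]-y)<.004]; print(n,y,len(s),s[:,2].max().round(4) if len(s) else 0, end='; ')
```

```text
{'time': 8.05, 'ee_pos': [0.6136, 0.013, 0.1084], 'tool_rot': [[0.1652, 0.9863, 0.0002], [0.9863, -0.1652, -0.0], [0.0, 0.0002, -1.0]], 'contact_force': [-0.409, 0.4676, -2.8896], 'ft_torque': [0.0808, 0.0269, -0.0271], 'grip_width': 0.1719, 'gripper_force': 59.6478, 'qpos': [-5.7292, 7.4599, 99.8518, 0.0004, 72.6748, 3.7768]}
F [-0.217  0.284 -2.492] [0.571 0.564 0.534] T [0.0834 0.0117 0.0074] [0.0126 0.0133 0.0185]
scene -0.06 10 0.1249; scene -0.045 14 0.1265; scene -0.03 14 0.1258; scene -0.02 31 0.1244; scene -0.012 45 0.1275; side -0.06 18 0.1275; side -0.045 22 0.1259; side -0.03 24 0.1259; side -0.02 48 0.127; side -0.012 40 0.1264;
```

Call:
move_arm(
  rows=[
    {"x":0,"y":0,"z":0.002,"twist":0,"jaw":255},
    {"x":0,"y":0,"z":0.004,"twist":0,"jaw":255},
    {"x":0,"y":0,"z":0.006,"twist":0,"jaw":255},
    {"x":0,"y":0,"z":0.007,"twist":0,"jaw":255},
    {"x":0,"y":0,"z":0.008,"twist":0,"jaw":255},
    {"x":0,"y":0,"z":0.008,"twist":0,"jaw":255},
    {"x":0,"y":0,"z":0.008,"twist":0,"jaw":255},
    {"x":0,"y":0,"z":0.008,"twist":0,"jaw":255},
  ],
)

```text
time: 9.25
ee_pos: [0.6135, 0.013, 0.1043]
tool_rot: [[0.165, 0.986, 0.0], [0.986, -0.165, 0.0], [0.0, 0.0, -1.0]]
contact_force: [0.5, -0.2, -2.5]
grip_width: 0.169
gripper_force: 59.6
```

Call:
move_arm(
  rows=[
    {"x":0,"y":0,"z":0.001,"twist":0,"jaw":255},
    {"x":0,"y":0,"z":0.002,"twist":0,"jaw":255},
    {"x":0,"y":0,"z":0.002,"twist":0,"jaw":255},
    {"x":0,"y":0,"z":0.002,"twist":0,"jaw":255},
    {"x":0,"y":0,"z":0.002,"twist":0,"jaw":255},
    {"x":0,"y":0,"z":0.002,"twist":0,"jaw":255},
    {"x":0,"y":0,"z":0.002,"twist":0,"jaw":255},
    {"x":0,"y":0,"z":0.002,"twist":0,"jaw":255},
  ],
)

```text
time: 10.05
ee_pos: [0.6135, 0.013, 0.1033]
tool_rot: [[0.165, 0.986, -0.0], [0.986, -0.165, 0.0], [0.0, -0.0, -1.0]]
contact_force: [-0.6, -0.5, -2.5]
grip_width: 0.173
gripper_force: 59.6
```

Run:
```python
from h import *
st(); ft(6)
```

```text
{'time': 10.05, 'ee_pos': [0.6135, 0.013, 0.1033], 'tool_rot': [[0.1651, 0.9863, -0.0], [0.9863, -0.1651, 0.0], [0.0, -0.0, -1.0]], 'contact_force': [-0.645, -0.5083, -2.4883], 'ft_torque': [0.0603, -0.03, 0.0438], 'grip_width': 0.1729, 'gripper_force': 59.648, 'qpos': [-5.7293, 7.7782, 100.0331, 0.0001, 72.1901, 3.7763]}
F [ 0.004 -0.165 -2.76 ] [0.493 0.453 0.641] T [ 0.0742 -0.0071  0.008 ] [0.0445 0.0305 0.0243]
```

Call:
move_arm(
  rows=[
    {"x":0,"y":0,"z":0.001,"twist":0,"jaw":255},
    {"x":0,"y":0,"z":0.002,"twist":0,"jaw":255},
    {"x":0,"y":0,"z":0.002,"twist":0,"jaw":255},
    {"x":0,"y":0,"z":0.002,"twist":0,"jaw":255},
    {"x":0,"y":0,"z":0.002,"twist":0,"jaw":255},
    {"x":0,"y":0,"z":0.002,"twist":0,"jaw":255},
    {"x":0,"y":0,"z":0.002,"twist":0,"jaw":255},
    {"x":0,"y":0,"z":0.002,"twist":0,"jaw":255},
  ],
)

```text
time: 11.15
ee_pos: [0.6136, 0.013, 0.1027]
tool_rot: [[0.165, 0.986, 0.0], [0.986, -0.165, -0.0], [0.0, 0.0, -1.0]]
contact_force: [-2.3, -0.1, 2.5]
grip_width: 0.168
gripper_force: 60.3
```

Run:
```python
from h import *
st(); ft(3)
```

```text
{'time': 11.15, 'ee_pos': [0.6136, 0.013, 0.1027], 'tool_rot': [[0.1651, 0.9863, 0.0004], [0.9863, -0.1651, -0.0001], [0.0, 0.0004, -1.0]], 'contact_force': [-2.3082, -0.115, 2.5187], 'ft_torque': [-0.0018, 0.3158, -0.0156], 'grip_width': 0.1676, 'gripper_force': 60.294, 'qpos': [-5.7278, 7.8262, 100.0451, -0.0009, 72.1061, 3.7755]}
F [-1.987  0.864  3.401] [0.298 0.299 0.614] T [ 0.0241  0.3303 -0.0682] [0.0195 0.0241 0.0124]
```

Contact is felt: the edge force is now about 6 N. I'll back off 0.5 mm and open the fingers slightly, keeping them as a loose cage.

Call:
move_arm(
  rows=[
    {"x":0,"y":0,"z":-0.0005,"twist":0,"jaw":255},
    {"x":0,"y":0,"z":-0.001,"twist":0,"jaw":255},
    {"x":0,"y":0,"z":-0.001,"twist":0,"jaw":255},
    {"x":0,"y":0,"z":-0.001,"twist":0,"jaw":205},
    {"x":0,"y":0,"z":-0.001,"twist":0,"jaw":200},
    {"x":0,"y":0,"z":-0.001,"twist":0,"jaw":195},
    {"x":0,"y":0,"z":-0.001,"twist":0,"jaw":185},
    {"x":0,"y":0,"z":-0.001,"twist":0,"jaw":180},
  ],
)

```text
time: 12.1
ee_pos: [0.6135, 0.013, 0.1028]
tool_rot: [[0.165, 0.986, 0.0], [0.986, -0.165, -0.0], [-0.0, 0.0, -1.0]]
contact_force: [0.3, 0.6, 0.4]
grip_width: 0.29
gripper_force: 0.0
```

```bash
cat >> h.py <<'E'
U=np.array([.165,.986]); 
def tilt(n='side',mid=np.array([.6131,.0132]),u=U):
    im,d,c=grab(n); P=cloud(c,d); s=(P[...,:2]-mid)@u; l=(P[...,0]-mid[0])*u[1]-(P[...,1]-mid[1])*u[0]
    h=cv2.cvtColor(im,cv2.COLOR_RGB2HSV)
    m=(abs(l)<.012)&(abs(s)<.128)&(P[...,2]>.085)&(P[...,2]<.15)&((s<-.03)|(s>.05)); m=cv2.erode(m.astype(np.uint8),np.ones((2,2)))>0
    x,y=s[m],P[...,2][m]
    for _ in range(4):
        k=np.polyfit(x,y,1); r=y-np.polyval(k,x); g=(r>-.004)&(r<.004); x,y=x[g],y[g]
    kk=np.polyfit(s[m],l[m],1)
    return round(float(np.degrees(np.arctan(k[0]))),2),round(float(np.polyval(k,-.025)),4),len(x),np.degrees(kk[0]).round(2),(np.polyval(kk,-.025)*1000).round(1),bot.sense()['time']
E
python3 - <<'E'
from h import *
st()
for _ in range(14): print(tilt('side'),end=' ')
for _ in range(3): print(tilt('scene'))
ft(3)
E
```

```text
{'time': 12.1, 'ee_pos': [0.6135, 0.013, 0.1028], 'tool_rot': [[0.1651, 0.9863, 0.0001], [0.9863, -0.1651, -0.0], [-0.0, 0.0001, -1.0]], 'contact_force': [0.272, 0.5793, 0.4189], 'ft_torque': [-0.0352, 0.0787, -0.0036], 'grip_width': 0.2898, 'gripper_force': 0.0, 'qpos': [-5.7308, 7.8114, 100.0514, -0.0012, 72.1333, 3.7752]}
(-1.36, 0.1183, 330, np.float64(-0.2), np.float64(2.0), 12.15) (-1.69, 0.1185, 339, np.float64(-0.21), np.float64(2.0), 12.2) (-1.76, 0.1184, 336, np.float64(-0.17), np.float64(2.0), 12.25) (-1.51, 0.1184, 326, np.float64(-0.04), np.float64(2.0), 12.3) (-1.04, 0.1184, 334, np.float64(0.12), np.float64(2.0), 12.35) (-0.55, 0.1183, 334, np.float64(0.09), np.float64(2.0), 12.4) (-0.04, 0.1185, 342, np.float64(0.02), np.float64(2.0), 12.45) (0.38, 0.1185, 328, np.float64(-0.01), np.float64(1.8), 12.5) (0.93, 0.1184, 314, np.float64(-0.25), np.float64(2.0), 12.55) (1.08, 0.1182, 301, np.float64(-0.15), np.float64(2.1), 12.6) (0.92, 0.1181, 302, np.float64(-0.13), np.float64(1.9), 12.65) (0.42, 0.1182, 323, np.float64(0.08), np.float64(1.9), 12.7) (0.15, 0.1184, 333, np.float64(0.03), np.float64(2.0), 12.75) (-0.33, 0.1183, 340, np.float64(0.07), np.float64(2.0), 12.8) (-0.98, 0.117, 202, np.float64(-0.01), np.float64(-3.1), 12.85)
(-1.46, 0.1172, 206, np.float64(-0.12), np.float64(-3.1), 12.9)
(-1.77, 0.117, 224, np.float64(-0.12), np.float64(-3.0), 12.95)
F [-0.046  0.097 -0.021] [0.253 0.392 0.085] T [-0.008   0.0224 -0.0159] [0.0287 0.0299 0.0297]
```

Call:
move_arm(
  rows=[
    {"x":0,"y":0,"z":0,"twist":0,"jaw":160},
    {"x":0,"y":0,"z":0,"twist":0,"jaw":160},
    {"x":0,"y":0,"z":0,"twist":0,"jaw":160},
    {"x":0,"y":0,"z":0,"twist":0,"jaw":160},
    {"x":0,"y":0,"z":0,"twist":0,"jaw":160},
    {"x":0,"y":0,"z":0,"twist":0,"jaw":160},
    {"x":0,"y":0,"z":0,"twist":0,"jaw":160},
    {"x":0,"y":0,"z":0,"twist":0,"jaw":160},
  ],
)

```text
time: 13.9
ee_pos: [0.6135, 0.013, 0.1028]
tool_rot: [[0.165, 0.986, -0.0], [0.986, -0.165, -0.0], [-0.0, 0.0, -1.0]]
contact_force: [0.1, 0.1, 0.0]
grip_width: 0.375
gripper_force: 0.0
```

Call:
move_arm(
  rows=[
    {"x":0,"y":0,"z":0,"twist":0,"jaw":160},
    {"x":0,"y":0,"z":0,"twist":0,"jaw":160},
    {"x":0,"y":0,"z":0,"twist":0,"jaw":160},
    {"x":0,"y":0,"z":0,"twist":0,"jaw":160},
    {"x":0,"y":0,"z":0,"twist":0,"jaw":160},
    {"x":0,"y":0,"z":0,"twist":0,"jaw":160},
    {"x":0,"y":0,"z":0,"twist":0,"jaw":160},
    {"x":0,"y":0,"z":0,"twist":0,"jaw":160},
  ],
)

```text
time: 14.7
ee_pos: [0.6135, 0.013, 0.1028]
tool_rot: [[0.165, 0.986, 0.0], [0.986, -0.165, -0.0], [-0.0, 0.0, -1.0]]
contact_force: [0.4, 1.1, -0.3]
grip_width: 0.373
gripper_force: 0.0
```

Run:
```python
from h import *
for _ in range(20): print(tilt('side')[::5],end=' ')
```

```text
(0.34, 14.75) (0.6, 14.8) (0.84, 14.85) (0.71, 14.9) (0.53, 14.95) (0.2, 15.0) (-0.22, 15.05) (-0.63, 15.1) (-0.95, 15.15) (-1.29, 15.2) (-1.37, 15.25) (-1.2, 15.3) (-0.99, 15.35) (-0.43, 15.4) (-0.21, 15.45) (0.26, 15.5) (0.52, 15.55) (0.74, 15.6) (0.64, 15.65) (0.39, 15.7)
```

The beam rocks about level with decaying amplitude, so the balance point is well inside the land. I'll withdraw straight up and head for the hanger.

Call:
move_arm(
  rows=[
    {"x":0,"y":0,"z":-0.01,"twist":0,"jaw":160},
    {"x":0,"y":0,"z":-0.03,"twist":0,"jaw":160},
    {"x":0,"y":0,"z":-0.06,"twist":0,"jaw":160},
    {"x":0,"y":0,"z":-0.1,"twist":0,"jaw":160},
    {"x":0.01,"y":-0.01,"z":-0.14,"twist":0,"jaw":160},
    {"x":0.05,"y":-0.05,"z":-0.16,"twist":-0.01,"jaw":160},
    {"x":0.1,"y":-0.1,"z":-0.16,"twist":-0.03,"jaw":160},
    {"x":0.15,"y":-0.15,"z":-0.16,"twist":-0.05,"jaw":160},
  ],
)

```text
time: 16.5
ee_pos: [0.5522, 0.1, 0.1855]
tool_rot: [[-0.152, 0.988, 0.004], [0.988, 0.152, 0.0], [-0.0, 0.004, -1.0]]
contact_force: [0.9, -0.1, -0.1]
grip_width: 0.374
gripper_force: 0.0
```

Run:
```python
from h import *
st()
s=bot.sense(); R=np.array(s['tool_rot']); D=R.T@(np.array([.473,.2186,.16])-s['ee_pos']); print(D/.5, (np.degrees(np.arctan2(R[1,1],R[0,1]))-28.6)/360)
```

```text
{'time': 16.5, 'ee_pos': [0.5522, 0.1, 0.1855], 'tool_rot': [[-0.1519, 0.9884, 0.0037], [0.9884, 0.1519, 0.0003], [-0.0003, 0.0037, -1.0]], 'contact_force': [0.8916, -0.0758, -0.0783], 'ft_torque': [0.0688, -0.0079, -0.0361], 'grip_width': 0.3743, 'gripper_force': 0.0, 'qpos': [2.6682, -3.9495, 103.7764, 0.0067, 79.9633, -6.0681]}
[ 0.25842975 -0.12076777  0.05048994] -0.05518026411925672
```

Call:
move_arm(
  rows=[
    {"x":0.05,"y":-0.03,"z":0.0,"twist":-0.015,"jaw":100},
    {"x":0.12,"y":-0.06,"z":0.01,"twist":-0.03,"jaw":100},
    {"x":0.18,"y":-0.09,"z":0.02,"twist":-0.045,"jaw":100},
    {"x":0.23,"y":-0.11,"z":0.04,"twist":-0.055,"jaw":100},
    {"x":0.254,"y":-0.118,"z":0.05,"twist":-0.055,"jaw":100},
    {"x":0.254,"y":-0.118,"z":0.05,"twist":-0.055,"jaw":100},
    {"x":0.254,"y":-0.118,"z":0.05,"twist":-0.055,"jaw":100},
    {"x":0.254,"y":-0.118,"z":0.05,"twist":-0.055,"jaw":100},
  ],
)

```text
time: 17.3
ee_pos: [0.4759, 0.2155, 0.1587]
tool_rot: [[-0.472, 0.881, 0.001], [0.881, 0.472, 0.0], [-0.001, 0.001, -1.0]]
contact_force: [-1.5, -0.5, 0.5]
grip_width: 0.61
gripper_force: 0.0
```

Run:
```python
from h import *
st()
im,d,c=grab('wrist','w4.png'); P=cloud(c,d); z=P[...,2]
near=(abs(P[...,0]-.473)<.04)&(abs(P[...,1]-.2186)<.04)
for lo in (.006,.02,.03,.035):
    m=near&(z>lo)&(z<.06); q=P[m]
    if len(q)>5: print(lo,len(q),cv2.minAreaRect((q[:,:2]*1000).astype(np.float32)),q.mean(0).round(4),q[:,2].max())
print(tilt('side'),tilt('scene'))
u,v=proj(c,[.473,.2186,.02]).astype(int); print(u,v)
a=cv2.resize(im[max(0,v-50):v+50,u-60:u+60],None,fx=5,fy=5,interpolation=cv2.INTER_CUBIC); cv2.imwrite('pics/bail.png',a[:,:,::-1])
```

```text
{'time': 17.3, 'ee_pos': [0.4759, 0.2155, 0.1587], 'tool_rot': [[-0.4724, 0.8814, 0.0014], [0.8814, 0.4724, 0.0], [-0.0007, 0.0012, -1.0]], 'contact_force': [-1.4949, -0.496, 0.4618], 'ft_torque': [-0.0685, -0.0253, 0.0565], 'grip_width': 0.6098, 'gripper_force': 0.0, 'qpos': [16.2099, -7.994, 110.1581, -0.0228, 77.7588, -11.9751]}
0.006 605 ((474.1272277832031, 222.19784545898438), (23.085447311401367, 26.706829071044922), 85.35798645019531) [0.4737 0.223  0.0235] 0.03996841160755184
0.02 319 ((474.1485290527344, 222.2890625), (8.849994659423828, 24.878400802612305), 22.61196517944336) [0.4734 0.2238 0.0348] 0.03996841160755184
0.03 289 ((474.29583740234375, 221.9353485107422), (8.849994659423828, 24.11206817626953), 22.61196517944336) [0.4737 0.223  0.0356] 0.03996841160755184
0.035 188 ((474.2363586425781, 222.06484985351562), (8.099637031555176, 17.608530044555664), 28.123640060424805) [0.4741 0.2224 0.037 ] 0.03996841160755184
(-1.14, 0.1184, 333, np.float64(-0.12), np.float64(1.9), 17.4) (-1.28, 0.1174, 231, np.float64(-0.03), np.float64(-3.1), 17.45)
249 177
```

View pics/bail.png

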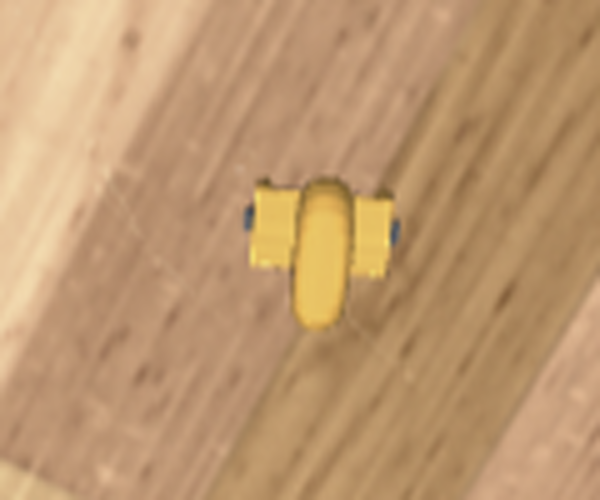

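The crop shows the hanger from above, with its eye axis about 5° clockwise of the tool and its centre at crop pixel (322,232).

Call:
move_arm(
  rows=[
    {"x":0.005,"y":0.001,"z":0.03,"twist":0.006,"jaw":130},
    {"x":0.01,"y":0.002,"z":0.08,"twist":0.012,"jaw":150},
    {"x":0.013,"y":0.003,"z":0.14,"twist":0.014,"jaw":160},
    {"x":0.013,"y":0.003,"z":0.2,"twist":0.014,"jaw":170},
    {"x":0.013,"y":0.003,"z":0.23,"twist":0.014,"jaw":170},
    {"x":0.013,"y":0.003,"z":0.23,"twist":0.014,"jaw":170},
    {"x":0.013,"y":0.003,"z":0.23,"twist":0.014,"jaw":170},
    {"x":0.013,"y":0.003,"z":0.23,"twist":0.014,"jaw":170},
  ],
)

```text
time: 18.25
ee_pos: [0.4746, 0.2231, 0.0448]
tool_rot: [[-0.395, 0.919, 0.003], [0.919, 0.395, 0.001], [-0.0, 0.003, -1.0]]
contact_force: [-0.9, 0.0, 0.6]
grip_width: 0.335
gripper_force: 0.0
```

Run:
```python
from h import *
st()
im,d,c=grab('wrist'); P=cloud(c,d); z=P[...,2]
near=(abs(P[...,0]-.474)<.03)&(abs(P[...,1]-.222)<.03)&(cv2.cvtColor(im,cv2.COLOR_RGB2HSV)[...,1]>130)
for lo in (.006,.02,.03,.035):
    m=near&(z>lo)&(z<.05); q=P[m]
    if len(q)>5: print(lo,len(q),cv2.minAreaRect((q[:,:2]*1000).astype(np.float32)),q.mean(0).round(4),q[:,2].max())
u,v=proj(c,[.474,.222,.02]).astype(int); print(u,v)
a=cv2.resize(im[100:384,120:392],None,fx=2,fy=2); cv2.imwrite('pics/bail2.png',a[:,:,::-1])
```

```text
{'time': 18.25, 'ee_pos': [0.4746, 0.2231, 0.0448], 'tool_rot': [[-0.3946, 0.9188, 0.0033], [0.9188, 0.3946, 0.001], [-0.0004, 0.0035, -1.0]], 'contact_force': [-0.874, 0.0224, 0.5708], 'ft_torque': [0.0155, -0.0256, 0.0347], 'grip_width': 0.3347, 'gripper_force': 0.0, 'qpos': [17.04, 0.3909, 114.1144, 0.0007, 65.294, -6.2041]}
0.006 1426 ((474.14349365234375, 222.68724060058594), (24.14446258544922, 24.360315322875977), 22.080156326293945) [0.4733 0.2242 0.0244] 0.03948175229019917
0.02 812 ((474.1711730957031, 222.71389770507812), (8.769192695617676, 24.298067092895508), 23.571632385253906) [0.4729 0.2254 0.0346] 0.03948175229019917
0.03 710 ((474.24041748046875, 222.4703826904297), (8.570989608764648, 23.827688217163086), 23.076175689697266) [0.4733 0.2244 0.0356] 0.03948175229019917
0.035 470 ((474.27789306640625, 222.37921142578125), (8.434252738952637, 18.434345245361328), 23.062246322631836) [0.474  0.2228 0.037 ] 0.03948175229019917
249 238
```

View pics/bail2.png

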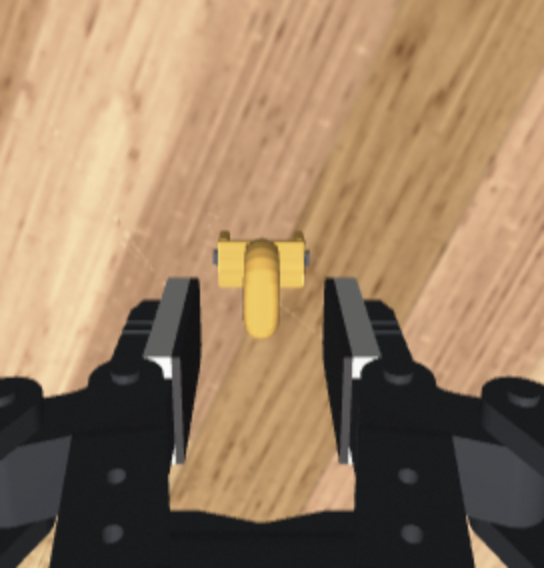

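The hanger stands centred and square between the open pads. I'll go down and grip the eye.

Call:
move_arm(
  rows=[
    {"x":-0.001,"y":-0.001,"z":0.02,"twist":0,"jaw":170},
    {"x":-0.001,"y":-0.001,"z":0.04,"twist":0,"jaw":180},
    {"x":-0.001,"y":-0.001,"z":0.053,"twist":0,"jaw":200},
    {"x":-0.001,"y":-0.001,"z":0.053,"twist":0,"jaw":215},
    {"x":-0.001,"y":-0.001,"z":0.053,"twist":0,"jaw":225},
    {"x":-0.001,"y":-0.001,"z":0.053,"twist":0,"jaw":255},
    {"x":-0.001,"y":-0.001,"z":0.053,"twist":0,"jaw":255},
    {"x":-0.001,"y":-0.001,"z":0.053,"twist":0,"jaw":255},
  ],
)

```text
time: 19.1
ee_pos: [0.473, 0.2221, 0.0166]
tool_rot: [[-0.395, 0.919, 0.001], [0.919, 0.395, 0.0], [-0.0, 0.001, -1.0]]
contact_force: [0.1, 0.2, -0.3]
grip_width: 0.091
gripper_force: 61.3
```

Run:
```python
from h import *
st(); print(tilt('side'))
```

```text
{'time': 19.1, 'ee_pos': [0.473, 0.2221, 0.0166], 'tool_rot': [[-0.3949, 0.9187, 0.0005], [0.9187, 0.3949, 0.0002], [-0.0001, 0.0006, -1.0]], 'contact_force': [0.0646, 0.1798, -0.2666], 'ft_torque': [0.0125, 0.0048, -0.0147], 'grip_width': 0.0907, 'gripper_force': 61.3185, 'qpos': [16.9952, 2.8512, 114.7937, -0.0005, 62.3227, -6.2647]}
(-0.11, 0.1186, 323, np.float64(-0.06), np.float64(2.0), 19.15)
```

Call:
move_arm(
  rows=[
    {"x":0,"y":0,"z":-0.01,"twist":0,"jaw":255},
    {"x":0,"y":0,"z":-0.05,"twist":0,"jaw":255},
    {"x":0,"y":0,"z":-0.12,"twist":0,"jaw":255},
    {"x":0,"y":0,"z":-0.2,"twist":0,"jaw":255},
    {"x":-0.02,"y":0,"z":-0.27,"twist":0.01,"jaw":255},
    {"x":-0.06,"y":0.01,"z":-0.32,"twist":0.02,"jaw":255},
    {"x":-0.12,"y":0.02,"z":-0.34,"twist":0.035,"jaw":255},
    {"x":-0.19,"y":0.03,"z":-0.35,"twist":0.05,"jaw":255},
  ],
)

```text
time: 19.95
ee_pos: [0.5253, 0.1405, 0.1943]
tool_rot: [[-0.089, 0.996, 0.004], [0.996, 0.089, 0.001], [0.0, 0.004, -1.0]]
contact_force: [0.0, 0.0, -1.2]
grip_width: 0.09
gripper_force: 61.5
```

```bash
cat >> h.py <<'E'
def to(p,yaw=-9.5):
    s=bot.sense(); R=np.array(s['tool_rot']); D=R.T@(np.array(p)-s['ee_pos']); print('move',(D/.5).round(4),'twist',((np.degrees(np.arctan2(R[1,1],R[0,1]))-yaw)/360).round(4))
E
python3 - <<'E'
from h import *
st(); to([.6094,-.0117,.19])
E
```

```text
{'time': 19.95, 'ee_pos': [0.5253, 0.1405, 0.1943], 'tool_rot': [[-0.0894, 0.996, 0.0044], [0.996, 0.0894, 0.0008], [0.0004, 0.0044, -1.0]], 'contact_force': [0.0309, 0.0424, -1.2155], 'ft_torque': [-0.0665, -0.0447, -0.0058], 'grip_width': 0.0901, 'gripper_force': 61.4746, 'qpos': [7.1274, -6.8275, 105.6028, 0.014, 80.9703, 1.9946]}
move [-0.3183  0.1402  0.009 ] twist 0.0406
```

Call:
move_arm(
  rows=[
    {"x":-0.06,"y":0.025,"z":0,"twist":0.012,"jaw":255},
    {"x":-0.13,"y":0.055,"z":0,"twist":0.024,"jaw":255},
    {"x":-0.2,"y":0.085,"z":0,"twist":0.034,"jaw":255},
    {"x":-0.26,"y":0.115,"z":0,"twist":0.0407,"jaw":255},
    {"x":-0.3,"y":0.133,"z":0,"twist":0.0407,"jaw":255},
    {"x":-0.315,"y":0.139,"z":0.006,"twist":0.0407,"jaw":255},
    {"x":-0.318,"y":0.14,"z":0.009,"twist":0.0407,"jaw":255},
    {"x":-0.318,"y":0.14,"z":0.009,"twist":0.0407,"jaw":255},
  ],
)

```text
time: 20.75
ee_pos: [0.6076, -0.0103, 0.1861]
tool_rot: [[0.162, 0.987, -0.001], [0.987, -0.162, 0.001], [0.0, -0.002, -1.0]]
contact_force: [-0.1, 0.6, -0.3]
grip_width: 0.091
gripper_force: 61.5
```

```bash
cat >> h.py <<'E'
def bar(name=None):
    im,d,c=grab('wrist',name); P=cloud(c,d); mid=np.array([.6094,-.0117]); s=(P[...,:2]-mid)@U; l=(P[...,0]-mid[0])*U[1]-(P[...,1]-mid[1])*U[0]
    h=cv2.cvtColor(im,cv2.COLOR_RGB2HSV)
    m=(abs(l)<.02)&(s>.02)&(s<.13)&(P[...,2]>.114)&(P[...,2]<.126)
    x=[];y=[]
    for a in np.arange(.02,.13,.006):
        g=m&(abs(s-a)<.003)
        if g.sum()>20: e=np.percentile(l[g],[2,98]); x.append(a); y.append(e.mean())
    k=np.polyfit(x,y,1); print('bar lateral at edge mm',(k[1]*1000).round(2),'at .06',(np.polyval(k,.06)*1000).round(2),'yaw off',np.degrees(-k[0]).round(2),len(x),'width',np.ptp(e)); return im
E
python3 - <<'E'
from h import *
st(); bar('w5.png'); to([.6094,-.0117,.19]); print(tilt('side'),tilt('side'))
E
```

```text
{'time': 20.75, 'ee_pos': [0.6076, -0.0103, 0.1861], 'tool_rot': [[0.1622, 0.9868, -0.0015], [0.9868, -0.1622, 0.0007], [0.0004, -0.0016, -1.0]], 'contact_force': [-0.0908, 0.571, -0.3413], 'ft_torque': [-0.0389, 0.0083, 0.0137], 'grip_width': 0.091, 'gripper_force': 61.4752, 'qpos': [-7.9996, 2.5424, 97.283, 0.0279, 80.265, 1.3309]}
bar lateral at edge mm -1.09 at .06 -1.09 yaw off 0.01 18 width 0.015543470179787454
move [-0.0026  0.0041 -0.0074] twist 0.0005
(0.19, 0.1184, 342, np.float64(-0.05), np.float64(2.0), 20.85) (-0.31, 0.1184, 344, np.float64(-0.03), np.float64(2.0), 20.9)
```

View pics/w5.png

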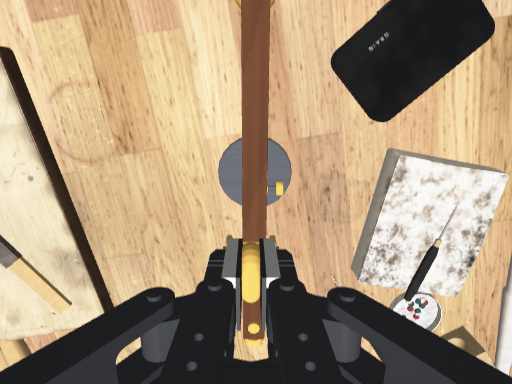

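The wrist view shows the hanger, eye at (251,270), in the pads above the bar. The bar runs from column 256 at the top to about 253 at row 340. I'll correct, drop closer and measure bar against hanger.

Call:
move_arm(
  rows=[
    {"x":-0.001,"y":0.002,"z":0.01,"twist":0.0005,"jaw":255},
    {"x":-0.003,"y":0.004,"z":0.03,"twist":0.0005,"jaw":255},
    {"x":-0.003,"y":0.004,"z":0.055,"twist":0.0005,"jaw":255},
    {"x":-0.003,"y":0.004,"z":0.07,"twist":0.0005,"jaw":255},
    {"x":-0.003,"y":0.004,"z":0.08,"twist":0.0005,"jaw":255},
    {"x":-0.003,"y":0.004,"z":0.08,"twist":0.0005,"jaw":255},
    {"x":-0.003,"y":0.004,"z":0.08,"twist":0.0005,"jaw":255},
    {"x":-0.003,"y":0.004,"z":0.08,"twist":0.0005,"jaw":255},
  ],
)

```text
time: 21.7
ee_pos: [0.6104, -0.0131, 0.1475]
tool_rot: [[0.166, 0.986, 0.001], [0.986, -0.166, -0.0], [0.0, 0.001, -1.0]]
contact_force: [-0.2, 0.2, -0.5]
grip_width: 0.087
gripper_force: 61.5
```

```bash
cat >> h.py <<'E'
def rel(save=None):
    """bar and hanger in the tool frame, from one wrist picture"""
    im,d,c=grab('wrist',save); s=bot.sense(); R=np.array(s['tool_rot']); Q=(cloud(c,d)-np.array(s['ee_pos']))@R
    h=cv2.cvtColor(im,cv2.COLOR_RGB2HSV); W=cloud(c,d)[...,2]
    x=[];y=[]
    for a in np.arange(.03,.11,.006):
        g=(abs(Q[...,1])<.02)&(abs(Q[...,0]-a)<.003)&(W>.113)&(W<.126)
        if g.sum()>20: x.append(a); y.append(np.percentile(Q[...,1][g],[2,98]).mean())
    k=np.polyfit(x,y,1); print('bar y at edge mm',(k[1]*1e3).round(2),'mean',np.mean(y)*1e3,'yaw',np.degrees(k[0]).round(2))
    g=(h[...,0]>15)&(h[...,0]<32)&(h[...,1]>140)&(abs(Q[...,1])<.02)&(abs(Q[...,0])<.02)&(Q[...,2]<.02)&(Q[...,2]>-.03)
    for lo,hi in((-.03,-.016),(-.016,-.004),(-.004,.006),(.006,.02)):
        m=g&(Q[...,2]>lo)&(Q[...,2]<hi); q=Q[m]
        if len(q)>8: print(' bail z',lo,len(q),'y lo/hi',(np.percentile(q[:,1],[2,98])*1e3).round(1),'mid',(np.percentile(q[:,1],[2,98]).mean()*1e3).round(2),'x',(np.percentile(q[:,0],[2,98])*1e3).round(1))
    return im
E
python3 - <<'E'
from h import *
st(); im=rel('w6.png'); rel(); to([.6094,-.0117,.145]); print(tilt('side'),tilt('side'))
cv2.imwrite('pics/w6c.png',cv2.resize(im[180:370,190:320],None,fx=3,fy=3,interpolation=cv2.INTER_CUBIC)[:,:,::-1])
E
```

```text
{'time': 21.7, 'ee_pos': [0.6104, -0.0131, 0.1475], 'tool_rot': [[0.1664, 0.9861, 0.0011], [0.9861, -0.1664, -0.0001], [0.0, 0.0011, -1.0]], 'contact_force': [-0.2436, 0.199, -0.5277], 'ft_torque': [0.0164, 0.0315, 0.0076], 'grip_width': 0.0869, 'gripper_force': 61.4759, 'qpos': [-8.2089, 4.7434, 98.8106, 0.0011, 76.3822, 1.3665]}
bar y at edge mm -2.41 mean -2.560052382411857 yaw -0.12
 bail z -0.03 301 y lo/hi [-4.9  2.2] mid -1.32 x [-10.2   9.7]
 bail z -0.016 240 y lo/hi [-4.9  2.3] mid -1.31 x [ 7.9 11.5]
 bail z -0.004 16 y lo/hi [-4.9  2.3] mid -1.3 x [5.2 9.5]
 bail z 0.006 38 y lo/hi [-13.1  10.5] mid -1.29 x [4.7 5.6]
bar y at edge mm -2.35 mean -2.485105284418722 yaw -0.12
 bail z -0.03 306 y lo/hi [-4.7  2.3] mid -1.22 x [-10.3   9.7]
 bail z -0.016 240 y lo/hi [-4.8  2.4] mid -1.2 x [ 7.7 11.5]
 bail z -0.004 16 y lo/hi [-4.7  2.4] mid -1.19 x [5.1 8.5]
 bail z 0.006 38 y lo/hi [-13.   10.6] mid -1.24 x [4.8 5.7]
move [ 0.0025 -0.0025  0.0051] twist -0.0002
(-0.85, 0.1184, 342, np.float64(-0.03), np.float64(2.2), 21.85) (-0.73, 0.1186, 346, np.float64(-0.05), np.float64(2.1), 21.9)
```

View pics/w6c.png

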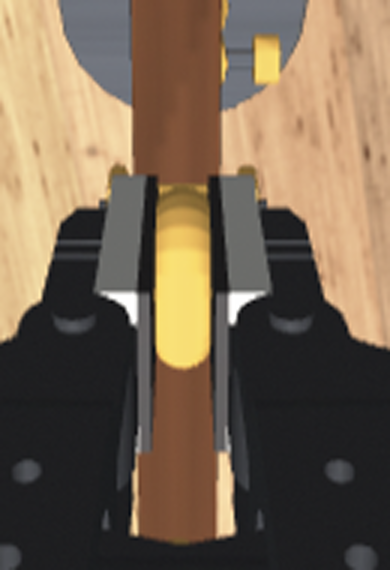

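The crop shows the hanger's eye centred at crop column 182 and the bar centred at about 177, so the bar lies about 1.2 mm to the tool's −y. The kinematic estimate agrees, so I'll correct by that and come lower.

Call:
move_arm(
  rows=[
    {"x":0.001,"y":-0.001,"z":0,"twist":0,"jaw":255},
    {"x":0.0025,"y":-0.0024,"z":0.002,"twist":0,"jaw":255},
    {"x":0.0025,"y":-0.0024,"z":0.007,"twist":0,"jaw":255},
    {"x":0.0025,"y":-0.0024,"z":0.012,"twist":0,"jaw":255},
    {"x":0.0025,"y":-0.0024,"z":0.017,"twist":0,"jaw":255},
    {"x":0.0025,"y":-0.0024,"z":0.019,"twist":0,"jaw":255},
    {"x":0.0025,"y":-0.0024,"z":0.019,"twist":0,"jaw":255},
    {"x":0.0025,"y":-0.0024,"z":0.019,"twist":0,"jaw":255},
  ],
)

```text
time: 22.7
ee_pos: [0.6091, -0.0116, 0.1373]
tool_rot: [[0.166, 0.986, 0.0], [0.986, -0.166, 0.0], [0.0, -0.0, -1.0]]
contact_force: [0.4, -1.0, 0.3]
grip_width: 0.087
gripper_force: 61.5
```

Run:
```python
from h import *
st(); rel(); to([.6094,-.0117,.1274]); ft(5); print([tilt('side')[0] for _ in range(12)])
```

```text
{'time': 22.7, 'ee_pos': [0.6091, -0.0116, 0.1373], 'tool_rot': [[0.1664, 0.9861, 0.0], [0.9861, -0.1664, 0.0], [0.0, -0.0, -1.0]], 'contact_force': [0.4126, -1.0186, 0.2628], 'ft_torque': [0.0166, -0.0025, 0.0169], 'grip_width': 0.0866, 'gripper_force': 61.4761, 'qpos': [-8.0858, 5.1625, 99.3891, 0.0022, 75.4484, 1.4898]}
bar y at edge mm -0.77 mean -0.8974176934374269 yaw -0.11
 bail z -0.03 289 y lo/hi [-4.8  2.2] mid -1.31 x [-10.    9.5]
 bail z -0.016 248 y lo/hi [-4.9  2.3] mid -1.3 x [ 7.7 11.4]
 bail z -0.004 12 y lo/hi [-4.9  2.3] mid -1.3 x [5.  6.1]
 bail z 0.006 43 y lo/hi [-13.1  10.3] mid -1.38 x [ 4.5 17.7]
move [-0.0001  0.0006  0.02  ] twist -0.0002
F [ 0.53   0.124 -0.226] [0.357 0.477 0.444] T [-0.0068 -0.0037 -0.0205] [0.0217 0.0368 0.0102]
[-0.11, -0.4, -0.72, -0.85, -0.78, -0.75, -0.69, -0.45, -0.07, -0.02, 0.31, 0.27]
```

Call:
move_arm(
  rows=[
    {"x":0,"y":0.0007,"z":0.001,"twist":0,"jaw":255},
    {"x":0,"y":0.0007,"z":0.003,"twist":0,"jaw":255},
    {"x":0,"y":0.0007,"z":0.005,"twist":0,"jaw":255},
    {"x":0,"y":0.0007,"z":0.007,"twist":0,"jaw":255},
    {"x":0,"y":0.0007,"z":0.009,"twist":0,"jaw":255},
    {"x":0,"y":0.0007,"z":0.01,"twist":0,"jaw":255},
    {"x":0,"y":0.0007,"z":0.01,"twist":0,"jaw":255},
    {"x":0,"y":0.0007,"z":0.01,"twist":0,"jaw":255},
  ],
)

```text
time: 24.4
ee_pos: [0.6094, -0.0117, 0.1323]
tool_rot: [[0.166, 0.986, 0.0], [0.986, -0.166, -0.0], [-0.0, 0.0, -1.0]]
contact_force: [0.3, -0.1, 0.0]
grip_width: 0.088
gripper_force: 61.5
```

Run:
```python
from h import *
st(); rel(); ft(5); print([tilt('side')[0] for _ in range(4)])
```

```text
{'time': 24.4, 'ee_pos': [0.6094, -0.0117, 0.1323], 'tool_rot': [[0.1664, 0.9861, 0.0], [0.9861, -0.1664, -0.0], [-0.0, 0.0, -1.0]], 'contact_force': [0.2899, -0.0679, 0.0499], 'ft_torque': [-0.0655, -0.0107, -0.0431], 'grip_width': 0.0876, 'gripper_force': 61.4754, 'qpos': [-8.0911, 5.4877, 99.5459, -0.0011, 74.9652, 1.4866]}
bar y at edge mm -1.08 mean -1.2279589502966521 yaw -0.12
 bail z -0.03 303 y lo/hi [-4.8  2.2] mid -1.32 x [-10.2   9.5]
 bail z -0.016 239 y lo/hi [-4.9  2.3] mid -1.3 x [ 7.7 11.4]
 bail z -0.004 14 y lo/hi [-4.9  2.3] mid -1.31 x [5.2 8.2]
 bail z 0.006 42 y lo/hi [-13.1  10.4] mid -1.34 x [ 4.8 19.6]
F [ 0.326 -0.004 -0.328] [0.219 0.105 0.297] T [-0.0043  0.0045  0.0024] [0.0533 0.0182 0.035 ]
[-0.73, -0.45, -0.23, -0.12]
```

Call:
move_arm(
  rows=[
    {"x":0,"y":0,"z":0.001,"twist":0,"jaw":255},
    {"x":0,"y":0,"z":0.002,"twist":0,"jaw":255},
    {"x":0,"y":0,"z":0.003,"twist":0,"jaw":255},
    {"x":0,"y":0,"z":0.004,"twist":0,"jaw":255},
    {"x":0,"y":0,"z":0.005,"twist":0,"jaw":255},
    {"x":0,"y":0,"z":0.006,"twist":0,"jaw":255},
    {"x":0,"y":0,"z":0.007,"twist":0,"jaw":255},
    {"x":0,"y":0,"z":0.007,"twist":0,"jaw":255},
  ],
)

```text
time: 25.7
ee_pos: [0.6093, -0.0117, 0.1287]
tool_rot: [[0.166, 0.986, -0.0], [0.986, -0.166, 0.0], [0.0, -0.0, -1.0]]
contact_force: [-1.0, -0.4, -0.9]
grip_width: 0.093
gripper_force: 61.5
```

Run:
```python
from h import *
st(); ft(4); print([tilt('side')[:2] for _ in range(3)])
```

```text
{'time': 25.7, 'ee_pos': [0.6093, -0.0117, 0.1287], 'tool_rot': [[0.1663, 0.9861, -0.0002], [0.9861, -0.1663, 0.0], [0.0, -0.0002, -1.0]], 'contact_force': [-0.9585, -0.4429, -0.9312], 'ft_torque': [0.0058, 0.0113, 0.0042], 'grip_width': 0.0932, 'gripper_force': 61.4749, 'qpos': [-8.0888, 5.6959, 99.6916, 0.0007, 74.6227, 1.4859]}
F [ 0.177  0.057 -0.605] [0.122 0.238 0.241] T [ 0.0007 -0.0128 -0.0179] [0.0358 0.0383 0.0336]
[(-0.31, 0.1186), (-0.54, 0.1185), (-0.71, 0.1186)]
```

Still no contact, so I'll continue in half-millimetre steps.

Call:
move_arm(
  rows=[
    {"x":0,"y":0,"z":0.0005,"twist":0,"jaw":255},
    {"x":0,"y":0,"z":0.001,"twist":0,"jaw":255},
    {"x":0,"y":0,"z":0.0015,"twist":0,"jaw":255},
    {"x":0,"y":0,"z":0.0015,"twist":0,"jaw":255},
    {"x":0,"y":0,"z":0.0015,"twist":0,"jaw":255},
    {"x":0,"y":0,"z":0.0015,"twist":0,"jaw":255},
    {"x":0,"y":0,"z":0.0015,"twist":0,"jaw":255},
    {"x":0,"y":0,"z":0.0015,"twist":0,"jaw":255},
  ],
)

```text
time: 26.85
ee_pos: [0.6094, -0.0117, 0.1281]
tool_rot: [[0.166, 0.986, 0.0], [0.986, -0.166, 0.0], [0.0, 0.0, -1.0]]
contact_force: [-0.4, 0.1, -0.2]
grip_width: 0.086
gripper_force: 61.5
```

Run:
```python
from h import *
st(); ft(4)
```

```text
{'time': 26.85, 'ee_pos': [0.6094, -0.0117, 0.1281], 'tool_rot': [[0.1664, 0.9861, 0.0], [0.9861, -0.1664, 0.0], [0.0, 0.0, -1.0]], 'contact_force': [-0.3844, 0.1059, -0.1978], 'ft_torque': [-0.0515, -0.002, 0.0327], 'grip_width': 0.0858, 'gripper_force': 61.4751, 'qpos': [-8.0886, 5.7351, 99.7145, 0.0011, 74.5488, 1.4869]}
F [ 0.252  0.296 -0.32 ] [0.612 0.556 0.31 ] T [-0.0144 -0.034   0.0124] [0.0071 0.01   0.0164]
```

Call:
move_arm(
  rows=[
    {"x":0,"y":0,"z":0.0005,"twist":0,"jaw":255},
    {"x":0,"y":0,"z":0.001,"twist":0,"jaw":255},
    {"x":0,"y":0,"z":0.001,"twist":0,"jaw":255},
    {"x":0,"y":0,"z":0.001,"twist":0,"jaw":255},
    {"x":0,"y":0,"z":0.001,"twist":0,"jaw":255},
    {"x":0,"y":0,"z":0.001,"twist":0,"jaw":255},
    {"x":0,"y":0,"z":0.001,"twist":0,"jaw":255},
    {"x":0,"y":0,"z":0.001,"twist":0,"jaw":255},
  ],
)

```text
time: 27.85
ee_pos: [0.6094, -0.0117, 0.1275]
tool_rot: [[0.166, 0.986, -0.0], [0.986, -0.166, 0.0], [0.0, -0.0, -1.0]]
contact_force: [0.1, 0.2, -0.7]
grip_width: 0.091
gripper_force: 61.5
```

Run:
```python
from h import *
st(); ft(5)
```

```text
{'time': 27.85, 'ee_pos': [0.6094, -0.0117, 0.1275], 'tool_rot': [[0.1664, 0.9861, -0.0], [0.9861, -0.1664, 0.0], [0.0, -0.0, -1.0]], 'contact_force': [0.1205, 0.1902, -0.694], 'ft_torque': [-0.0064, -0.0222, 0.0015], 'grip_width': 0.0912, 'gripper_force': 61.4758, 'qpos': [-8.0899, 5.765, 99.7338, 0.0003, 74.5013, 1.4861]}
F [ 0.36   0.427 -0.582] [0.367 0.214 0.607] T [-0.0088 -0.0049 -0.0192] [0.0211 0.0146 0.0229]
```

Call:
move_arm(
  rows=[
    {"x":0,"y":0,"z":0.0005,"twist":0,"jaw":255},
    {"x":0,"y":0,"z":0.001,"twist":0,"jaw":255},
    {"x":0,"y":0,"z":0.001,"twist":0,"jaw":255},
    {"x":0,"y":0,"z":0.001,"twist":0,"jaw":255},
    {"x":0,"y":0,"z":0.001,"twist":0,"jaw":255},
    {"x":0,"y":0,"z":0.001,"twist":0,"jaw":255},
    {"x":0,"y":0,"z":0.001,"twist":0,"jaw":255},
    {"x":0,"y":0,"z":0.001,"twist":0,"jaw":255},
  ],
)

```text
time: 28.9
ee_pos: [0.6094, -0.0117, 0.1271]
tool_rot: [[0.166, 0.986, -0.0], [0.986, -0.166, -0.0], [-0.0, -0.0, -1.0]]
contact_force: [-0.1, -0.2, 0.7]
grip_width: 0.088
gripper_force: 61.5
```

Run:
```python
from h import *
st(); ft(5)
```

```text
{'time': 28.9, 'ee_pos': [0.6094, -0.0117, 0.1271], 'tool_rot': [[0.1663, 0.9861, -0.0], [0.9861, -0.1663, -0.0], [-0.0, -0.0, -1.0]], 'contact_force': [-0.1027, -0.154, 0.7019], 'ft_torque': [-0.0249, -0.0073, -0.0067], 'grip_width': 0.0884, 'gripper_force': 61.4742, 'qpos': [-8.0888, 5.7943, 99.7521, -0.0004, 74.4549, 1.485]}
F [-0.039 -0.136 -0.328] [0.201 0.602 0.504] T [-0.0005  0.0023  0.005 ] [0.017  0.0172 0.0273]
```

Call:
move_arm(
  rows=[
    {"x":0,"y":0,"z":0.0005,"twist":0,"jaw":255},
    {"x":0,"y":0,"z":0.001,"twist":0,"jaw":255},
    {"x":0,"y":0,"z":0.001,"twist":0,"jaw":255},
    {"x":0,"y":0,"z":0.001,"twist":0,"jaw":255},
    {"x":0,"y":0,"z":0.001,"twist":0,"jaw":255},
    {"x":0,"y":0,"z":0.001,"twist":0,"jaw":255},
    {"x":0,"y":0,"z":0.001,"twist":0,"jaw":255},
    {"x":0,"y":0,"z":0.001,"twist":0,"jaw":255},
  ],
)

```text
time: 29.95
ee_pos: [0.6094, -0.0117, 0.1266]
tool_rot: [[0.166, 0.986, 0.0], [0.986, -0.166, -0.0], [0.0, 0.0, -1.0]]
contact_force: [-0.3, -0.4, -0.8]
grip_width: 0.091
gripper_force: 61.5
```

Run:
```python
from h import *
st(); ft(5); print([tilt('side')[:2] for _ in range(3)])
```

```text
{'time': 29.95, 'ee_pos': [0.6094, -0.0117, 0.1266], 'tool_rot': [[0.1664, 0.9861, 0.0001], [0.9861, -0.1664, -0.0], [0.0, 0.0001, -1.0]], 'contact_force': [-0.2624, -0.4245, -0.814], 'ft_torque': [0.0436, 0.0507, 0.001], 'grip_width': 0.0914, 'gripper_force': 61.5421, 'qpos': [-8.0911, 5.8208, 99.7683, 0.0004, 74.4034, 1.4873]}
F [-0.21   0.097  0.544] [0.45  0.477 0.582] T [ 0.0017  0.0223 -0.0185] [0.0078 0.0292 0.0151]
[(0.02, 0.1185), (0.01, 0.1187), (-0.04, 0.1187)]
```

Rocking has stopped and the upward force is about 0.9 N, so the hanger is seated. I'll open gently.

Call:
move_arm(
  rows=[
    {"x":0,"y":0,"z":0,"twist":0,"jaw":230},
    {"x":0,"y":0,"z":0,"twist":0,"jaw":222},
    {"x":0,"y":0,"z":0,"twist":0,"jaw":215},
    {"x":0,"y":0,"z":0,"twist":0,"jaw":205},
    {"x":0,"y":0,"z":0,"twist":0,"jaw":190},
    {"x":0,"y":0,"z":0,"twist":0,"jaw":180},
    {"x":0,"y":0,"z":0,"twist":0,"jaw":180},
    {"x":0,"y":0,"z":0,"twist":0,"jaw":180},
  ],
)

```text
time: 31.15
ee_pos: [0.6094, -0.0117, 0.1266]
tool_rot: [[0.166, 0.986, 0.0], [0.986, -0.166, -0.0], [-0.0, 0.0, -1.0]]
contact_force: [-0.9, -0.4, 0.9]
grip_width: 0.295
gripper_force: 0.0
```

Run:
```python
from h import *
st(); print([tilt('side')[:2] for _ in range(16)]); rel('w7.png')
```

```text
{'time': 31.15, 'ee_pos': [0.6094, -0.0117, 0.1266], 'tool_rot': [[0.1664, 0.9861, 0.0001], [0.9861, -0.1664, -0.0], [-0.0, 0.0001, -1.0]], 'contact_force': [-0.8915, -0.3769, 0.8794], 'ft_torque': [-0.0136, 0.0359, 0.0139], 'grip_width': 0.2945, 'gripper_force': 0.0, 'qpos': [-8.0889, 5.8211, 99.7704, -0.0005, 74.4053, 1.4886]}Traceback (most recent call last):
  File "<stdin>", line 2, in <module>
  File "h.py", line 28, in tilt
    im,d,c=grab(n); P=cloud(c,d); s=(P[...,:2]-mid)@u; l=(P[...,0]-mid[0])*u[1]-(P[...,1]-mid[1])*u[0]
           ~~~~^^^
  File "h.py", line 4, in grab
    s=bot.sense(); im,d=bot.get_image(n); p=bot.camera_params(n)
                        ~~~~~~~~~~~~~^^^
ValueError: 200 camera calls are used up
```

The camera calls are used up, so I continue on feel. I'll open a little more, withdraw straight up and let the beam settle.

Call:
move_arm(
  rows=[
    {"x":0,"y":0,"z":0,"twist":0,"jaw":150},
    {"x":0,"y":0,"z":0,"twist":0,"jaw":150},
    {"x":0,"y":0,"z":-0.005,"twist":0,"jaw":150},
    {"x":0,"y":0,"z":-0.015,"twist":0,"jaw":150},
    {"x":0,"y":0,"z":-0.03,"twist":0,"jaw":150},
    {"x":0,"y":0,"z":-0.06,"twist":0,"jaw":150},
    {"x":0,"y":0,"z":-0.1,"twist":0,"jaw":150},
    {"x":0,"y":0,"z":-0.15,"twist":0,"jaw":150},
  ],
)

```text
time: 32.4
ee_pos: [0.6091, -0.0116, 0.2027]
tool_rot: [[0.166, 0.986, -0.001], [0.986, -0.166, 0.0], [-0.0, -0.001, -1.0]]
contact_force: [-0.5, -0.5, -0.2]
grip_width: 0.412
gripper_force: 0.0
```

Call:
move_arm(
  rows=[
    {"x":0,"y":0,"z":-0.05,"twist":0,"jaw":150},
    {"x":0,"y":0,"z":-0.08,"twist":0,"jaw":150},
    {"x":0,"y":0,"z":-0.1,"twist":0,"jaw":150},
    {"x":0,"y":0,"z":-0.1,"twist":0,"jaw":150},
    {"x":0,"y":0,"z":-0.1,"twist":0,"jaw":150},
    {"x":0,"y":0,"z":-0.1,"twist":0,"jaw":150},
    {"x":0,"y":0,"z":-0.1,"twist":0,"jaw":150},
    {"x":0,"y":0,"z":-0.1,"twist":0,"jaw":150},
  ],
)

```text
time: 33.2
ee_pos: [0.609, -0.0116, 0.2505]
tool_rot: [[0.166, 0.986, -0.002], [0.986, -0.166, 0.0], [-0.0, -0.002, -1.0]]
contact_force: [-0.1, 0.4, 0.4]
grip_width: 0.412
gripper_force: 0.0
```

Call:
move_arm(
  rows=[
    {"x":0,"y":0,"z":0,"twist":0,"jaw":150},
    {"x":0,"y":0,"z":0,"twist":0,"jaw":150},
    {"x":0,"y":0,"z":0,"twist":0,"jaw":150},
    {"x":0,"y":0,"z":0,"twist":0,"jaw":150},
    {"x":0,"y":0,"z":0,"twist":0,"jaw":150},
    {"x":0,"y":0,"z":0,"twist":0,"jaw":150},
    {"x":0,"y":0,"z":0,"twist":0,"jaw":150},
    {"x":0,"y":0,"z":0,"twist":0,"jaw":150},
  ],
)

```text
time: 34.0
ee_pos: [0.6094, -0.0117, 0.2516]
tool_rot: [[0.166, 0.986, 0.0], [0.986, -0.166, -0.0], [-0.0, 0.0, -1.0]]
contact_force: [0.0, -0.6, -0.0]
grip_width: 0.411
gripper_force: 0.0
```

Call:
move_arm(
  rows=[
    {"x":0,"y":0,"z":0,"twist":0,"jaw":150},
    {"x":0,"y":0,"z":0,"twist":0,"jaw":150},
    {"x":0,"y":0,"z":0,"twist":0,"jaw":150},
    {"x":0,"y":0,"z":0,"twist":0,"jaw":150},
    {"x":0,"y":0,"z":0,"twist":0,"jaw":150},
    {"x":0,"y":0,"z":0,"twist":0,"jaw":150},
    {"x":0,"y":0,"z":0,"twist":0,"jaw":150},
    {"x":0,"y":0,"z":0,"twist":0,"jaw":150},
  ],
)

```text
time: 34.8
ee_pos: [0.6094, -0.0117, 0.2515]
tool_rot: [[0.166, 0.986, -0.0], [0.986, -0.166, -0.0], [-0.0, -0.0, -1.0]]
contact_force: [-0.4, -0.1, 0.0]
grip_width: 0.413
gripper_force: 0.0
```

Call:
move_arm(
  rows=[
    {"x":0,"y":0,"z":0,"twist":0,"jaw":150},
    {"x":0,"y":0,"z":0,"twist":0,"jaw":150},
    {"x":0,"y":0,"z":0,"twist":0,"jaw":150},
    {"x":0,"y":0,"z":0,"twist":0,"jaw":150},
    {"x":0,"y":0,"z":0,"twist":0,"jaw":150},
    {"x":0,"y":0,"z":0,"twist":0,"jaw":150},
    {"x":0,"y":0,"z":0,"twist":0,"jaw":150},
    {"x":0,"y":0,"z":0,"twist":0,"jaw":150},
  ],
)

```text
time: 35.6
ee_pos: [0.6094, -0.0117, 0.2516]
tool_rot: [[0.166, 0.986, 0.0], [0.986, -0.166, -0.0], [-0.0, 0.0, -1.0]]
contact_force: [-0.1, 0.1, 0.4]
grip_width: 0.415
gripper_force: 0.0
```

Call:
move_arm(
  rows=[
    {"x":0,"y":0,"z":0,"twist":0,"jaw":150},
    {"x":0,"y":0,"z":0,"twist":0,"jaw":150},
    {"x":0,"y":0,"z":0,"twist":0,"jaw":150},
    {"x":0,"y":0,"z":0,"twist":0,"jaw":150},
    {"x":0,"y":0,"z":0,"twist":0,"jaw":150},
    {"x":0,"y":0,"z":0,"twist":0,"jaw":150},
    {"x":0,"y":0,"z":0,"twist":0,"jaw":150},
    {"x":0,"y":0,"z":0,"twist":0,"jaw":150},
  ],
)

```text
time: 36.4
ee_pos: [0.6094, -0.0117, 0.2516]
tool_rot: [[0.166, 0.986, 0.0], [0.986, -0.166, 0.0], [0.0, 0.0, -1.0]]
contact_force: [-0.0, 0.2, -0.6]
grip_width: 0.414
gripper_force: 0.0
```

```bash
python3 -c "
from h import *
st(); print(bot.job_done())"
```

```text
{'time': 36.4, 'ee_pos': [0.6094, -0.0117, 0.2516], 'tool_rot': [[0.1663, 0.9861, 0.0], [0.9861, -0.1663, 0.0], [0.0, 0.0, -1.0]], 'contact_force': [-0.0346, 0.1799, -0.637], 'ft_torque': [-0.0015, -0.0253, 0.0021], 'grip_width': 0.4136, 'gripper_force': 0.0, 'qpos': [-8.0894, 0.2941, 93.2617, 0.0004, 86.4438, 1.4845]}
the job is handed in; nothing more can be done
None
```

I handed the job in at 36.4 s with the beam on the edge and the hanger set down over it: the beam read level (about 0°) while the hanger was still held on it, but I had used up the 200 camera calls, so the final state after release wasn't checked by camera.

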